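# Switch the hot plate off, then seal the pot

## Task

The sauce in the small white pot is warm enough. First switch the hot plate off by turning its black knob anticlockwise (seen from above) all the way to its end stop; only then, because a sealed pot must not be heated, press the pot's raised lid straight down until it is fully home on the rim. Leave the pot standing upright on the plate and do not disturb the jars, the mill or the tin around it.

Things in the scene. Friction and masses are not known exactly. Their poses are not given: they have to be found in the camera images.
- hotplate: compact electric hot plate, fixed to the table: steel housing 128 mm deep (its x) by 270 mm wide (its y), top face 52 mm above the table. Origin: centre of its underside, on the table; x points away from the robot at yaw 0. Its dark round plate (112 mm across, top face 64 mm high) is centred at (0, +66 mm); the knob stands on a light grey panel, its axis at (-20 mm, -98 mm)
- plate_center (a point): centre of the top face of the hot plate's round dark plate, 64 mm above the table
- knob (a joint): angle of the hot plate's black knob (rad): 0 is off, at its anticlockwise end stop (white pointer at the small black ring on the panel, 1.1 rad anticlockwise from the hot plate's +x); it grows clockwise seen from above, to 2.6 at full heat. It stays where it is left; turning takes about 0.04 N m. It starts somewhere between 0.9 and 2.2
- knob_grip (a point): on the knob's vertical axis, 75.5 mm above the table, at the height to grip. The knob is a bar 46 mm long, 13 mm thick and 24 mm high (from 61.5 to 85.5 mm above the table) on a round skirt 48 mm across, 8 mm high, that turns with it. The point's x axis runs along the bar towards the end with the white pointer line, its y axis across the 13 mm thickness; it turns with the knob
- pot: white enamel pot, 100 mm across, 85 mm high to its blue rim, standing loose on the plate, about 0.8 kg with lid, with two small loop ears at its +x and -x sides reaching 70 mm from its axis about 66 mm up. Origin: centre of its underside; z up
- lid (a joint): height of the pot's lid above its home position (m): 0 is fully home, with the lid's white edge on the blue rim; it starts raised between 0.009 and 0.014, with a grey band showing under it, and can slide up to 0.025. Its seal holds it by friction wherever it is left; pressing it down takes about 5 N, straight down
- lid_top (a point): centre of the top of the lid's wooden knob, a round mushroom 32 mm across and 19 mm high, flat on top over 24 mm; the top is 35 mm above the lid's lower edge, so 184 mm above the table when the lid is home
- spice_teal: spice jar with a teal cap, 44 mm across, 76 mm high; origin: centre of its underside. Leave it alone
- spice_red: spice jar with a red cap, 39 mm across, 88 mm high; origin: centre of its underside. Leave it alone
- mill: wooden pepper mill, 58 mm across, 160 mm high; origin: centre of its underside. Leave it alone
- tin: low food tin, 75 mm across, 58 mm high; origin: centre of its underside. Leave it alone

How it is judged:
On the way, in this order (a step that is already met when the one before it is completed fails the run):
1. the hot plate is switched off: knob turned anticlockwise to its end stop (value of joint knob below 0.1 rad), for 0.2 s.
2. the lid is pressed fully home (value of joint lid below 0.0025 m), for 0.2 s.
At the end, for the whole second after the job is handed in: The knob is within 0.10 rad of its off stop, the lid is within 2.5 mm of fully home, and the pot stands at rest, upright within 0.06 rad, on the plate with its centre within 30 mm of the plate's centre (value of joint knob below 0.1 rad and value of joint lid below 0.0025 m and angle between pot's own z axis and vertical below 0.06 rad and horizontal distance between pot and plate_center below 0.03 m and height (world z) of pot between 0.06 and 0.068 m and linear speed of pot below 0.02 m/s); the robot touches nothing.
It fails at once if the lid is pressed home while the hot plate is still on (value of joint lid below 0.004 m and value of joint knob above 0.2 rad).
It fails at once if the pot is tipped (angle between pot's own z axis and vertical above 0.3 rad).
It fails at once if a jar, the mill or the tin is moved by more than 30 mm (distance of any of spice_teal, spice_red, mill, tin from where it was at the start of the episode above 0.03 m).
It also fails if it takes over 58 s, if anything falls off the work surface, if the arm or the gripper's body presses on something with over 40 N, if the wrist force passes 120 N, or if a joint passes its speed limit or range.

## Robot

A 7-joint arm with a two-finger parallel gripper is mounted at the origin on a cart in front of the work surface, level with it; the furniture and walls round the work are solid. World frame = base frame: x ahead of the robot, y to its left, z up, the work surface at z = 0. Lengths are in m, angles in rad, forces in N, time in s.
With the tool pointing down it reaches from about 0.425 to 1.025 m from the base axis. Payload 3.6 kg.
Tool frame: the origin (TCP) lies midway between the tips of the shut fingers; the grasp point (between the pads) lies 19 mm behind it; z points along the fingers, y is the line along which they close (so a half turn about z gives the same grasp; the last joint's range is limited). The gripper opens to 85 mm and grips with 20 to 120 N. Pads are 22 mm wide; open, the fingers measure 114 mm over their backs; the gripper's body (76 mm by 85 mm) begins 54 mm behind the grasp point. The pads swing forward as they close: fully open they stand 13 mm farther back than shut.
Start: joints at [-1.282, 0.591, 0.048, 1.609, -0.033, 0.943, -0.034], TCP at [0.27, 0.673, 0.231] pointing down, gripper open.
Joint ranges: [-2.69, 2.69], [-0.47, 2.24], [-1.27, 1.36], [0.19, 2.51], [-1.53, 4.68], [0.08, 2.07], [-3.09, 3.09]. Speed limits (rad/s): [2.57, 2.57, 3.14, 3.14, 3.14, 3.14, 3.14].

## Interface

Orientations are given as a 3x3 rotation matrix whose columns are the frame's x, y, z axes.
In Python, from bench import observe, grab_frame, camera_model, finish_job gives the robot as it stands.
- The arm moves only by the tool step_arm, never from a script. Its argument "steps" is one flat list of numbers, 5 for each row, row after row: the shift along the world's x, y, z each as a share of 0.05 m, from -1 to 1, then the turn about the world's z as a share of 0.08 rad, from -1 to 1, then the closure, from -1 (fully open) to 1 (shut), so that 0 is half open. A call has exactly 10 rows; each row shifts and turns the commanded pose from where the row before left it; what a row does not reach is not made up. A row lasts 1/10 s, in which the tool goes at most 50 mm and 8.59 degrees, less where a joint would pass 70% of its speed; a pose out of reach is approached as far as the arm can. A call with a number of a shift or a turn outside -1 to 1 is refused whole. A call with a gripper value outside its range is refused whole. The fingers move at their own pace and stop on an object; "grip_force" is the grip in N (left out, the last holds). Time passes only in rows, so rows that do not move let the fingers close, or fill a call up. It gives the time, the measured TCP pose, the force, the opening and the grip force at its end, in the units of the state.
- observe(): the state, without advancing time (a new reading comes with each control period).
- grab_frame(name): name is "side" or "top"; returns the picture (420x560x3 uint8, red, green, blue); there is no depth.
- camera_model(name): a dict with "mtx" (3x3 intrinsics, pixels), "R" (3x3) and "t" (3): a world point X has camera coordinates R X + t. Camera axes: x right, y down, z forward; pixel columns grow to the right and rows downward; lengths in m; the calibration is good to about 2 mm. A picture is of the moment at which its call begins. camera_model takes no time and is no camera call.
- finish_job(): hands the job in; it is judged then, once.
The state is a dict: "time": time; "joints": joint angles; "joint_velocities": joint speeds; "joint_efforts": joint torques, N m; "tcp_pos": TCP position; "tcp_rot": TCP orientation; "ft_force": force on the tool from outside, world axes, zero at the start; "torque": the same for the moment, N m; "opening": finger opening in m; "gripper_force": force on a finger pad.
Only numpy, scipy, OpenCV 4.12 (cv2) and the standard library are available. Lean on these libraries where they do the work, as an engineer would, in place of code of your own. Each camera call takes 0.05 s, during which the arm holds its last target. There are 200 camera calls.

## Working session

There is one attempt and no reset: what is moved stays moved. The work goes in short steps, Python scripts to look and compute and a tool call to move; the robot and the scene stay as the last step left them, time stands still between calls to the robot, and variables do not carry over. Pictures are saved under pics/ and viewed, at most 10 in all, crops included, and the job is handed in when it is done.

Besides the shell and the picture viewer there is one more tool, called after "Emit:" as a command line: name --argument value ..., lists and objects as JSON in quotes. step_arm: Moves the arm, as the interface text tells. Shift numbers are shares of 0.05 m and turn numbers shares of 0.08 rad, none past 1 either way. Its arguments: {"type":"object","properties":{"steps":{"type":"array","items":{"type":"number","minimum":-1,"maximum":1}},"grip_force":{"type":"number"}},"required":["steps"]}

```bash
mkdir -p pics
python3 - <<'E'
from bench import *
import cv2
s=observe();print(s['tcp_pos'],s['tcp_rot'],s['opening'],s['time'])
for n in("side","top"):
    cv2.imwrite(f"pics/{n}0.png",cv2.cvtColor(grab_frame(n),cv2.COLOR_RGB2BGR));c=camera_model(n);print(n,c)
E
```

```text
[0.26978884 0.67202295 0.23013863] [[-9.28042244e-01  3.72474267e-01 -7.16019358e-04]
 [ 3.72474929e-01  9.28039745e-01 -2.15853161e-03]
 [-1.39503057e-04 -2.26990778e-03 -9.99997414e-01]] 0.08521028494399707 0.0
side {'mtx': array([[541.07778082,   0.        , 280.74474866],
       [  0.        , 541.07778082, 214.52459539],
       [  0.        ,   0.        ,   1.        ]]), 'R': array([[-0.99964153, -0.02237679,  0.01469986],
       [-0.0249305 ,  0.57781195, -0.81578908],
       [ 0.00976099, -0.81586312, -0.57816269]]), 't': array([ 0.53012163, -0.00971727,  1.67397119])}
top {'mtx': array([[480.80376696,   0.        , 279.4534752 ],
       [  0.        , 480.80376696, 211.38145172],
       [  0.        ,   0.        ,   1.        ]]), 'R': array([[-0.02352355, -0.99762058,  0.06480609],
       [-0.98427672,  0.01176015, -0.1762414 ],
       [ 0.17505992, -0.06793295, -0.98221135]]), 't': array([0.25882703, 0.55007966, 1.6106512 ])}
```

View pics/side0.png

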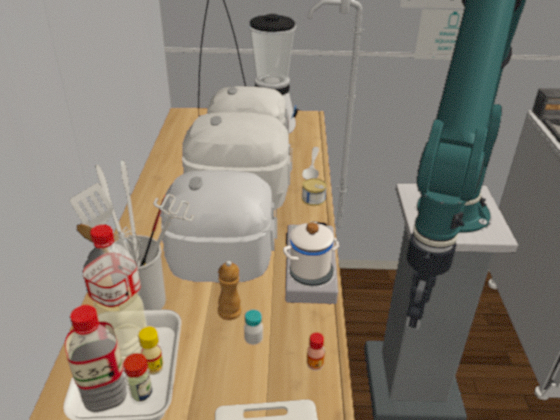

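View pics/top0.png

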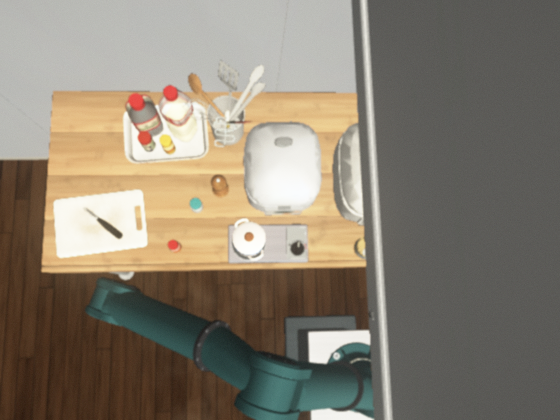

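The side view shows the pot at (312,250), with the knob hidden behind it. The top view shows the hot plate at (268,244), the pot at (249,240) and the knob near (297,248). I'll zoom in on that area.

```bash
python3 - <<'E'
import cv2,numpy as np
a=cv2.imread("pics/top0.png")[215:272,220:315]; b=cv2.imread("pics/side0.png")[215:305,275:350]
a=cv2.resize(a,None,fx=5,fy=5,interpolation=cv2.INTER_CUBIC);b=cv2.resize(b,None,fx=4,fy=4,interpolation=cv2.INTER_CUBIC)
c=np.zeros((360,780,3),np.uint8);c[:285,:475]=a;c[:360,478:778]=b
cv2.imwrite("pics/crop0.png",c)
E
cat > h.py <<'E'
from bench import *
import numpy as np,cv2
def ray(n,u,v,z):
    c=camera_model(n);R,t=c['R'],c['t'];o=-R.T@t
    d=R.T@np.linalg.solve(c['mtx'],[u,v,1.]);return o+d*(z-o[2])/d[2]
def proj(n,X):
    c=camera_model(n);p=c['mtx']@(c['R']@np.array(X)+c['t']);return p[:2]/p[2]
E
python3 - <<'E'
from h import *
for nm,n,u,v,z in[("knob","top",297,248,.0855),("lid","top",249,237,.195),("lid","side",312,227,.195)]:print(nm,ray(n,u,v,z).round(3))
E
```

```text
knob [0.423 0.197 0.085]
lid [0.448 0.355 0.195]
lid [0.452 0.362 0.195]
```

View pics/crop0.png

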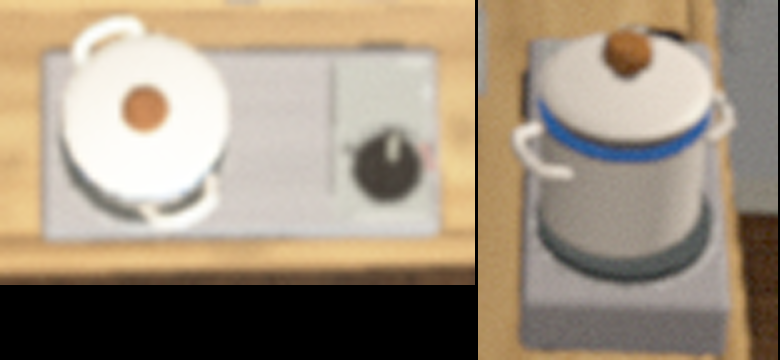

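The crop shows the housing top from (43,50) to (440,238), the knob skirt near (387,165), the pointer pointing almost straight up and the off ring at (348,150). The lid knob is at (145,108). Next I'll measure these with masks.

Run:
```python
from h import *
im=cv2.imread("pics/top0.png")
g=cv2.cvtColor(im,cv2.COLOR_BGR2GRAY)
print(g[240:258,286:308])
P=lambda x,y,z:ray("top",220+x/5-.4,215+y/5-.4,z)
for n,x,y,z in[("c1",43,50,.052),("c2",440,50,.052),("c3",440,238,.052),("c4",43,240,.052),("skirt",387,165,.06),("ptr",393,147,.0855),("ring",348,150,.056)]:print(n,P(x,y,z).round(4))
hsv=cv2.cvtColor(im,cv2.COLOR_BGR2HSV)
roi=np.zeros(g.shape,bool);roi[230:244,241:257]=1
m=(hsv[...,1]>110)&roi&(hsv[...,2]<230);v,u=np.nonzero(m);print(len(u),u.mean(),v.mean(),ray("top",u.mean(),v.mean(),.187))
s=cv2.imread("pics/side0.png");hs=cv2.cvtColor(s,cv2.COLOR_BGR2HSV);roi[:]=0;roi[220:236,303:322]=1
m=(hs[...,1]>110)&roi;v,u=np.nonzero(m);print(len(u),u.mean(),v.mean(),ray("side",u.mean(),v.mean(),.187))
c=camera_model("top");print(-c['R'].T@c['t'])
```

```text
[[190 201 211 209 206 205 202 199 193 188 170 160 161 169 176 189 199 203
  206 209 206 200]
 [194 204 210 206 208 203 194 190 174 161 142 125 137 149 148 170 185 195
  206 207 204 202]
 [194 206 206 202 202 197 180 164 139 114 100 115 152 150 134 155 178 189
  200 201 199 199]
 [193 201 198 187 188 179 152 118  93  77  79 127 169 152 112 122 157 184
  191 191 190 198]
 [191 196 188 167 161 146 112  83  71  68  76 129 173 146  91  85 124 164
  183 179 181 197]
 [189 197 189 171 150 113  85  70  67  67  78 129 166 135  87  74  98 139
  170 179 182 198]
 [188 201 203 190 151 103  73  68  69  69  74 115 147 123  80  70  80 111
  157 177 188 200]
 [188 203 209 196 156  97  74  69  72  65  73  84 102  88  69  68  70  97
  145 176 189 203]
 [190 201 209 191 144  91  71  70  70  66  65  69  75  72  67  67  68  95
  144 179 189 200]
 [189 201 206 191 141  89  68  69  67  66  66  68  67  69  68  67  69 100
  150 187 197 200]
 [185 202 209 195 156 101  71  68  70  67  64  66  68  69  69  65  76 107
  162 193 200 199]
 [186 202 209 200 177 127  81  67  67  63  64  68  69  67  68  68  84 124
  1
[... 249 characters left out ...]
86  90 102 121 157 187 200
  206 200 192 189]
 [209 210 209 208 210 206 202 188 167 148 138 142 143 158 173 191 205 206
  205 203 195 188]
 [209 209 208 207 206 207 209 207 198 193 190 191 193 195 201 205 206 208
  206 204 199 196]
 [206 209 207 205 207 211 214 213 214 212 214 214 212 212 212 213 214 212
  212 208 200 194]]
c1 [0.5094 0.4239 0.052 ]
c2 [0.5057 0.1548 0.052 ]
c3 [0.378  0.1591 0.052 ]
c4 [0.3817 0.4245 0.052 ]
skirt [0.427  0.1943 0.06  ]
ptr [0.4363 0.1926 0.0855]
ring [0.4379 0.2199 0.056 ]
49 248.57142857142858 236.3877551020408 [0.45134331 0.35635139 0.187     ]
122 312.04918032786884 225.97540983606558 [0.45080871 0.34741659 0.187     ]
[0.26555866 0.36115845 1.66217314]
```

The two views agree on the knob axis at about (0.425, 0.1935). The pointer is at about -0.1 rad in the world, so the knob reads about 1.2. The lid is near (0.451, 0.355). I'll raise the arm, cross over to the knob and align the fingers with the bar.

Emit:
step_arm --steps '[0,0,0.8,0,-1,0,0,0.8,0,-1,0.3,-0.8,0,0.4,-1,0.3,-0.8,0,0.4,-1,0.3,-0.8,0,0.4,-1,0.3,-0.8,0,0.4,-1,0.3,-0.8,0,0.4,-1,0.3,-0.8,0,0.5,-1,0.3,-0.8,0,0.5,-1,0.3,-0.8,0,0.5,-1]' --grip_force 40

```text
time: 1.1
tcp_pos: [0.3902, 0.3508, 0.311]
tcp_rot: [[-0.995, 0.1, -0.0], [0.1, 0.995, -0.0], [0.0, -0.001, -1.0]]
ft_force: [-0.1, -0.2, 1.0]
opening: 0.0853
gripper_force: 0.0
```

Emit:
step_arm --steps '[0.14,-0.62,0,0,-1,0.14,-0.63,0,0,-1,0.14,-0.63,0,0,-1,0.14,-0.63,0,0,-1,0.14,-0.63,0,0,-1,0,0,-0.8,0,-1,0,0,-0.8,0,-1,0,0,-0.8,0,-1,0,0,-0.6,0,-1,0,0,0,0,-1]'

```text
time: 2.1
tcp_pos: [0.4222, 0.1942, 0.158]
tcp_rot: [[-0.995, 0.102, -0.008], [0.102, 0.995, -0.005], [0.007, -0.005, -1.0]]
ft_force: [-0.3, -1.4, -0.1]
opening: 0.0853
gripper_force: 0.0
```

Run:
```python
from h import *
a=grab_frame("top")[205:282,215:345,::-1];b=grab_frame("side")[200:290,270:350,::-1]
a=cv2.resize(a,None,fx=3.5,fy=3.5,interpolation=cv2.INTER_CUBIC);b=cv2.resize(b,None,fx=4,fy=4,interpolation=cv2.INTER_CUBIC)
c=np.zeros((360,780,3),np.uint8);c[:a.shape[0],:455]=a;c[:,458:778]=b
cv2.imwrite("pics/c1.png",c);s=observe();print(s['tcp_pos'],s['joints'])
```

```text
[0.42505217 0.19570905 0.16134681] [-0.61558512  0.38710564  0.11136402  2.23764271 -0.08407708  0.52163888
  1.0295705 ]
```

View pics/c1.png

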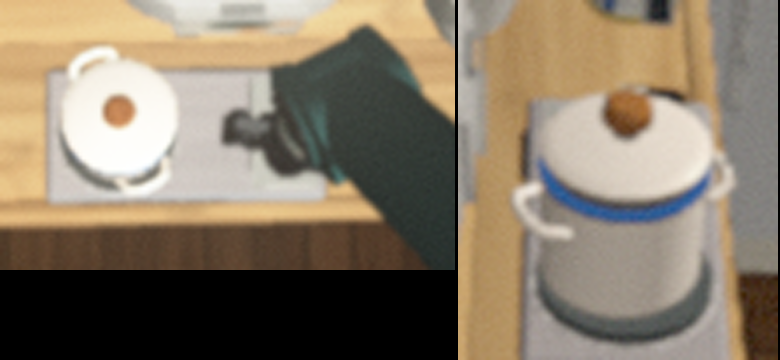

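The view shows the gripper over the knob, the pot and lid still raised, and nothing in the way. I'll descend and close.

Emit:
step_arm --steps '[0,0,-0.5,0,-1,0,0,-0.5,0,-1,0,0,-0.4,0,-1,0,0,-0.4,0,-1,0,0,0,0,-1,0,0,0,0,0,0,0,0,0,0.5,0,0,0,0,1,0,0,0,0,1,0,0,0,0,1]' --grip_force 40

```text
time: 3.2
tcp_pos: [0.4251, 0.1944, 0.0718]
tcp_rot: [[-0.995, 0.102, -0.0], [0.102, 0.995, -0.002], [0.0, -0.002, -1.0]]
ft_force: [1.9, -19.5, 16.0]
opening: 0.0128
gripper_force: 16.2
```

Emit:
step_arm --steps '[0,0,0,0,1,0,0,0,0,1,0,0,0,0,1,0,0,0,0,1,0,0,0,0,1,0,0,0,0,1,0,0,0,0,1,0,0,0,0,1,0,0,0,0,1,0,0,0,0,1]'

```text
time: 4.2
tcp_pos: [0.4252, 0.1942, 0.072]
tcp_rot: [[-0.995, 0.103, -0.0], [0.103, 0.995, -0.001], [-0.0, -0.001, -1.0]]
ft_force: [-0.4, -2.5, 8.0]
opening: 0.0116
gripper_force: 42.1
```

The fingers hold the bar. Turning anticlockwise.

Emit:
step_arm --steps '[0,0,0,0.6,1,0,0,0,0.6,1,0,0,0,0.6,1,0,0,0,0.6,1,0,0,0,0.6,1,0,0,0,0.6,1,0,0,0,0.6,1,0,0,0,0.6,1,0,0,0,0.6,1,0,0,0,0.6,1]'

```text
time: 5.2
tcp_pos: [0.4252, 0.1936, 0.072]
tcp_rot: [[-0.93, -0.369, -0.0], [-0.369, 0.93, -0.003], [0.001, -0.002, -1.0]]
ft_force: [0.6, -3.8, 9.0]
opening: 0.0119
gripper_force: 42.2
```

Emit:
step_arm --steps '[0,0,0,0.6,1,0,0,0,0.6,1,0,0,0,0.6,1,0,0,0,0.6,1,0,0,0,0.6,1,0,0,0,0.6,1,0,0,0,0.6,1,0,0,0,0.6,1,0,0,0,0.6,1,0,0,0,0,1]'

```text
time: 6.2
tcp_pos: [0.4255, 0.1932, 0.072]
tcp_rot: [[-0.69, -0.723, -0.0], [-0.723, 0.69, -0.003], [0.003, -0.002, -1.0]]
ft_force: [1.1, -5.1, 9.1]
opening: 0.0118
gripper_force: 42.2
```

Run:
```python
from h import *
s=observe();print(s['torque'],s['ft_force'],np.arctan2(s['tcp_rot'][1][1],s['tcp_rot'][0][1]),s['joints'][6])
```

```text
[-0.98963266 -0.05280619  0.05355408] [ 1.10883727 -5.06468669  9.09171561] 2.3795490439260414 1.6056193815469353
```

Moment is 0.05 N m and the bar is at about 0.81 rad. The stop is expected near 1.09 rad.

Emit:
step_arm --steps '[0,0,0,0.5,1,0,0,0,0.5,1,0,0,0,0.5,1,0,0,0,0.5,1,0,0,0,0.5,1,0,0,0,0.5,1,0,0,0,0.5,1,0,0,0,0.5,1,0,0,0,0,1,0,0,0,0,1]'

```text
time: 7.2
tcp_pos: [0.4258, 0.193, 0.072]
tcp_rot: [[-0.432, -0.902, -0.0], [-0.902, 0.432, -0.004], [0.003, -0.002, -1.0]]
ft_force: [0.4, -4.9, 9.2]
opening: 0.0119
gripper_force: 43.0
```

Run:
```python
from h import *
s=observe();print(s['torque'],s['ft_force'],np.arctan2(s['tcp_rot'][1][1],s['tcp_rot'][0][1]),s['joints'])
```

```text
[-1.03545473 -0.13618295 -0.55146674] [ 0.38083974 -4.87970388  9.19357143] 2.694552609348299 [-0.36155359  0.56064331 -0.21614816  2.27992378  0.36532465  0.33409965
  1.8021633 ]
```

The reaction moment jumped to 0.55 N m at a bar angle of 1.12 rad, so the knob is at its end stop. I'll release, lift and look.

Emit:
step_arm --steps '[0,0,0,0,-0.5,0,0,0,0,-1,0,0,0,0,-1,0,0,0,0,-1,0,0,0.4,0,-1,0,0,0.7,0,-1,0,0,0.9,0,-1,0,0,0.9,0,-1,0,0,0.9,0,-1,0,0,0.4,0,-1]'

```text
time: 8.2
tcp_pos: [0.4264, 0.1972, 0.2853]
tcp_rot: [[-0.426, -0.905, 0.006], [-0.905, 0.426, 0.003], [-0.005, -0.004, -1.0]]
ft_force: [1.3, 0.0, 0.0]
opening: 0.0852
gripper_force: 0.0
```

Emit:
step_arm --steps '[0,0.6,0,-0.8,1,0.1,0.6,0,-0.8,1,0.1,0.6,0,-0.8,1,0.1,0.6,0,-0.8,1,0.1,0.6,0,-0.8,1,0,0,0,-0.8,1,0,0,0,-0.8,1,0,0,0,-0.8,1,0,0,0,0,1,0,0,0,0,1]' --grip_force 20

```text
time: 9.2
tcp_pos: [0.4447, 0.3458, 0.281]
tcp_rot: [[-0.814, -0.581, -0.0], [-0.581, 0.814, -0.0], [0.001, -0.0, -1.0]]
ft_force: [0.5, 0.6, -1.0]
opening: -0.0001
gripper_force: 0.0
```

Run:
```python
from h import *
a=grab_frame("top")[205:282,215:345,::-1];b=grab_frame("side")[180:290,270:350,::-1]
a=cv2.resize(a,None,fx=3.5,fy=3.5,interpolation=cv2.INTER_CUBIC);b=cv2.resize(b,None,fx=4,fy=4,interpolation=cv2.INTER_CUBIC)
c=np.zeros((440,780,3),np.uint8);c[:a.shape[0],:455]=a;c[:,458:778]=b
cv2.imwrite("pics/c2.png",c);s=observe();print(s['tcp_pos'],s['ft_force'])
```

```text
[0.4449665  0.34571473 0.28119103] [ 0.47681967 -0.08977565 -0.28941889]
```

View pics/c2.png

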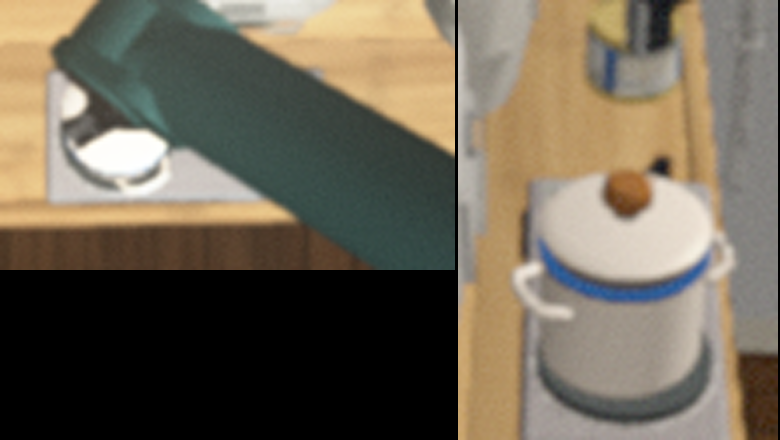

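The forearm hides the knob from above, so I'll move aside to confirm it's off before pressing.

Emit:
step_arm --steps '[-0.2,0.8,0,0,1,-0.2,0.8,0,0,1,-0.2,0.8,0,0,1,-0.2,0.8,0,0,1,-0.2,0.8,0,0,1,-0.2,0.8,0,0,1,-0.2,0.8,0,0,1,0,0,0,0,1,0,0,0,0,1,0,0,0,0,1]'

```text
time: 10.3
tcp_pos: [0.3763, 0.6242, 0.2809]
tcp_rot: [[-0.816, -0.579, 0.001], [-0.579, 0.816, -0.002], [0.001, -0.002, -1.0]]
ft_force: [-0.2, -1.0, -0.1]
opening: 0.0002
gripper_force: 0.0
```

Run:
```python
from h import *
a=grab_frame("top")[:,:,::-1];b=grab_frame("side")[:,:,::-1]
cv2.imwrite("pics/top3.png",a);cv2.imwrite("pics/side3.png",b)
a=cv2.resize(a[215:272,220:315],None,fx=5,fy=5,interpolation=cv2.INTER_CUBIC);b=cv2.resize(b[180:290,275:350],None,fx=4,fy=4,interpolation=cv2.INTER_CUBIC)
c=np.zeros((440,780,3),np.uint8);c[:a.shape[0],:475]=a;c[:,478:778]=b
cv2.imwrite("pics/c3.png",c);s=observe();print(s['tcp_pos'])
for n,f in(("top","pics/top3.png"),("side","pics/side3.png")):
    im=cv2.imread(f);h=cv2.cvtColor(im,cv2.COLOR_BGR2HSV);m=(h[...,1]>110)&(h[...,2]<235)
    r=np.zeros(m.shape,bool)
    if n=="top": r[231:243,242:256]=1
    else: r[221:235,304:321]=1
    k,l,st,ce=cv2.connectedComponentsWithStats((m&r).astype(np.uint8));i=1+st[1:,4].argmax();print(n,st[i],ce[i])
    u,v=ce[i]
    for z in(.18,.187,.195):print(z,ray(n,u,v,z).round(4))
```

```text
[0.37666707 0.62398666 0.28126928]
top [245 233   8   8  48] [248.5        236.35416667]
0.18 [0.4523 0.3565 0.18  ]
0.187 [0.4515 0.3566 0.187 ]
0.195 [0.4504 0.3566 0.195 ]
side [304 221  14  12 111] [311.79279279 226.34234234]
0.18 [0.4509 0.3394 0.18  ]
0.187 [0.4515 0.3489 0.187 ]
0.195 [0.4521 0.3597 0.195 ]
```

View pics/c3.png

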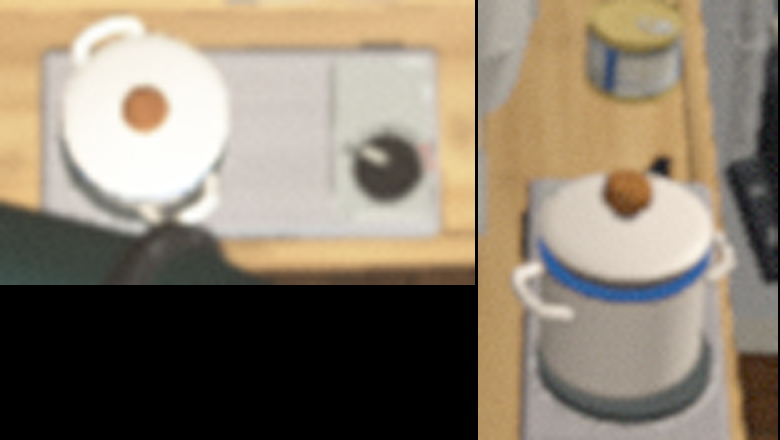

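The pointer now points at the ring, so the plate is off. The lid knob is at (0.451, 0.356). I'll move over it and come down.

Emit:
step_arm --steps '[0.21,-0.76,0,0,1,0.21,-0.76,0,0,1,0.21,-0.77,0,0,1,0.21,-0.77,0,0,1,0.21,-0.77,0,0,1,0.21,-0.77,0,0,1,0.22,-0.76,0,0,1,0,0,-0.7,0,1,0,0,-0.6,0,1,0,0,0,0,1]'

```text
time: 11.4
tcp_pos: [0.4476, 0.3536, 0.2132]
tcp_rot: [[-0.816, -0.577, -0.005], [-0.577, 0.816, -0.006], [0.008, -0.002, -1.0]]
ft_force: [1.3, -1.0, -0.8]
opening: 0.0003
gripper_force: 0.0
```

Emit:
step_arm --steps '[0,0,0,0,1,0,0,0,0,1,0,0,0,0,1,0,0,0,0,1,0,0,0,0,1,0,0,0,0,1,0,0,0,0,1,0,0,0,0,1,0,0,0,0,1,0,0,0,0,1]'

```text
time: 12.4
tcp_pos: [0.4491, 0.3578, 0.2162]
tcp_rot: [[-0.815, -0.58, -0.0], [-0.58, 0.815, -0.0], [0.0, 0.0, -1.0]]
ft_force: [-0.1, -0.4, 0.7]
opening: 0.0001
gripper_force: 0.0
```

Emit:
step_arm --steps '[0.04,-0.03,-0.08,0,1,0,0,-0.08,0,1,0,0,-0.08,0,1,0,0,-0.07,0,1,0,0,-0.07,0,1,0,0,-0.07,0,1,0,0,-0.06,0,1,0,0,-0.06,0,1,0,0,0,0,1,0,0,0,0,1]'

```text
time: 13.4
tcp_pos: [0.4511, 0.3563, 0.1875]
tcp_rot: [[-0.815, -0.58, -0.0], [-0.58, 0.815, 0.0], [0.0, 0.0, -1.0]]
ft_force: [0.9, -0.2, -1.2]
opening: 0.0004
gripper_force: 0.0
```

There's little force at z = 0.1875, so I'll look before pressing on.

Run:
```python
from h import *
b=grab_frame("side")[:,:,::-1];a=cv2.imread("pics/side3.png")
b=cv2.resize(b[170:270,275:350],None,fx=5,fy=5,interpolation=cv2.INTER_CUBIC);a=cv2.resize(a[170:270,275:350],None,fx=5,fy=5,interpolation=cv2.INTER_CUBIC)
cv2.imwrite("pics/c4.png",np.hstack([a,b]));s=observe();print(s['tcp_pos'],s['ft_force'],proj("side",s['tcp_pos']))
```

```text
[0.45115066 0.35634034 0.18749152] [-0.4499216  -0.14686614 -0.74255731] [312.0082278  228.05080332]
```

View pics/c4.png

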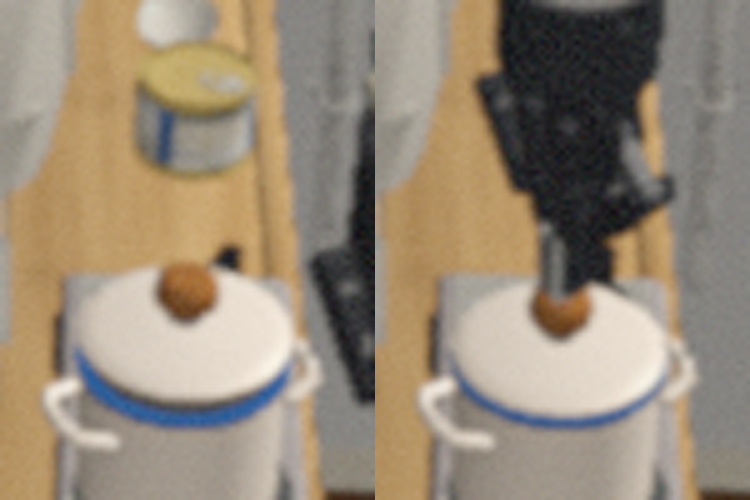

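The fingertips sit on the knob and the grey band is gone, so the lid has slid down with them and is about 3 mm from home. I'll keep pressing gently.

Emit:
step_arm --steps '[0,0,-0.02,0,1,0,0,-0.02,0,1,0,0,-0.02,0,1,0,0,-0.02,0,1,0,0,-0.01,0,1,0,0,0,0,1,0,0,0,0,1,0,0,0,0,1,0,0,0,0,1,0,0,0,0,1]'

```text
time: 14.45
tcp_pos: [0.4513, 0.3564, 0.1841]
tcp_rot: [[-0.815, -0.58, 0.001], [-0.58, 0.815, 0.0], [-0.001, -0.0, -1.0]]
ft_force: [-2.8, -1.4, 9.2]
opening: 0.0001
gripper_force: 4.2
```

Emit:
step_arm --steps '[0,0,-0.02,0,1,0,0,-0.02,0,1,0,0,0,0,1,0,0,0,0,1,0,0,0,0,1,0,0,0,0,1,0,0,0,0,1,0,0,0,0,1,0,0,0,0,1,0,0,0,0,1]'

```text
time: 15.45
tcp_pos: [0.4514, 0.3565, 0.1839]
tcp_rot: [[-0.815, -0.579, 0.001], [-0.579, 0.815, -0.0], [-0.001, -0.001, -1.0]]
ft_force: [-4.4, -4.4, 19.7]
opening: 0.0
gripper_force: 10.0
```

Emit:
step_arm --steps '[0,0,0.1,0,1,0,0,0.2,0,1,0,0,0.4,0,1,0,0,0.6,0,1,0,0,0.6,0,1,-0.2,0.8,0,0,1,-0.2,0.8,0,0,1,-0.2,0.8,0,0,1,-0.2,0.8,0,0,1,-0.2,0.8,0,0,1]'

```text
time: 16.45
tcp_pos: [0.4008, 0.5577, 0.276]
tcp_rot: [[-0.815, -0.579, -0.0], [-0.579, 0.815, -0.0], [0.0, -0.0, -1.0]]
ft_force: [0.5, 1.3, -0.2]
opening: 0.0002
gripper_force: 0.0
```

Emit:
step_arm --steps '[-0.2,0.5,0,0,1,-0.2,0.5,0,0,1,0,0,0,0,1,0,0,0,0,1,0,0,0,0,1,0,0,0,0,1,0,0,0,0,1,0,0,0,0,1,0,0,0,0,1,0,0,0,0,1]'

```text
time: 17.45
tcp_pos: [0.3812, 0.6062, 0.2764]
tcp_rot: [[-0.815, -0.579, 0.0], [-0.579, 0.815, 0.0], [-0.0, 0.0, -1.0]]
ft_force: [0.1, -0.1, -0.2]
opening: -0.0
gripper_force: 0.0
```

Run:
```python
from h import *
a=grab_frame("top")[215:272,220:315,::-1];b=grab_frame("side")[180:290,275:350,::-1]
a=cv2.resize(a,None,fx=5,fy=5,interpolation=cv2.INTER_CUBIC);b=cv2.resize(b,None,fx=4,fy=4,interpolation=cv2.INTER_CUBIC)
c=np.zeros((440,780,3),np.uint8);c[:a.shape[0],:475]=a;c[:,478:778]=b
cv2.imwrite("pics/c5.png",c)
```

```text
(no output)
```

View pics/c5.png

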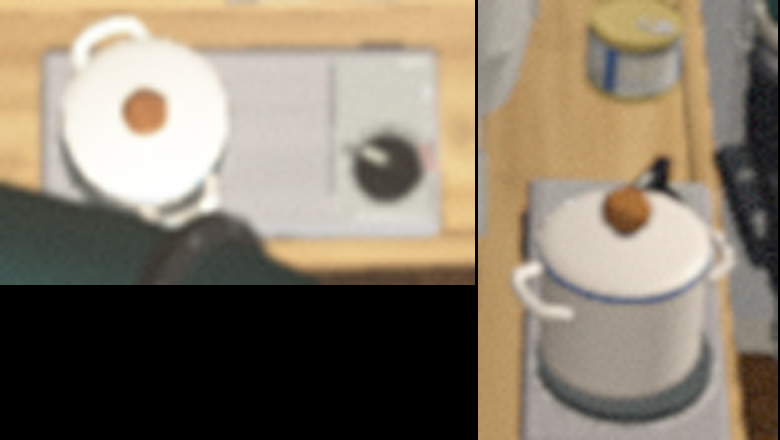

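The lid edge is on the rim, the knob pointer is at the ring, the pot hasn't moved and the arm is clear.

```bash
python3 -c "
from bench import *
print(finish_job())"
```

```text
the job is handed in; nothing more can be done
None
```

I turned the hot plate's knob anticlockwise to its off stop, then pressed the lid home on the rim with the pot still upright in place; the job is handed in, but no verdict was shown.

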